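# Nip up the pipe tee in its spring clamp

## Robot

A 6-joint arm with a two-finger parallel gripper is mounted at the origin on the work surface. World frame = base frame: x ahead of the robot, y to its left, z up, the work surface at z = 0. Lengths are in m, angles in rad, forces in N, time in s.
With the tool pointing down it reaches from about 0.15 to 0.775 m from the base axis. Payload 6.1 kg.
Tool frame: the origin (TCP) lies on the front face of the gripper's body, between the roots of the fingers; the fingertips stand 73 mm ahead of it and the grasp point (between the pads) lies 54 mm ahead of it (ctrl.grip_depth is the distance from the TCP to the grasp point, in m); z points along the fingers, y is the direction in which the jaws open and shut (so a half turn about z gives the same grasp; the last joint's range is limited). The gripper opens to 85 mm and grips with 20 to 120 N. Pads are 22 mm wide; open, the fingers measure 114 mm over their backs; the gripper's body (76 mm by 85 mm) begins 54 mm behind the grasp point. The pads swing forward as they close: fully open they stand 13 mm farther back than shut.
Start: joints at [-1.198, 0.126, -0.04, 1.405, 0, 1.571], TCP at [0.191, -0.489, 0.304] pointing down, gripper open.
Joint ranges: [-2.72, 2.72], [-0.95, 1.95], [-1.27, 1.35], [-1.78, 2.02], [-1.46, 1.47], [-3.14, 3.14]. Speed limits (rad/s): [2.39, 2.39, 3.01, 3.14, 3.14, 3.14].

## Interface

Orientations are given as [roll, pitch, yaw] about the fixed x, y, z axes, in that order (R = Rz(yaw) Ry(pitch) Rx(roll)).
In Python, from bench import ctrl, get_image, get_calibration gives the robot as it stands.
- The arm moves only by the tool play_rows, never from a script. Its argument "moves" is a list of rows, each a list of 7 numbers: the shift along the tool's x, y, z in mm, then the turn, a rotation vector about the tool's x, y, z in rad, then the finger opening in mm, from 0 to 85.4. In form: [[x, y, z, wx, wy, wz, claw], ...]. A call has 1 to 12 rows; each row shifts and turns the commanded pose from where the row before left it, along the tool's axes as they then stand; what a row does not reach is not made up. A row lasts 1/12 s, in which the tool goes at most 41.7 mm and 7.16 degrees, less where a joint would pass 70% of its speed; a pose out of reach is approached as far as the arm can. A call with a gripper value outside its range is refused whole. The fingers move at their own pace and stop on an object; "squeeze" is the grip in N (left out, the last holds). Time passes only in rows, so rows that do not move let the fingers close. It gives the time, the measured TCP pose, the force and the opening at its end, in the units of the state.
- ctrl.get_obs(): the state, without advancing time (a new reading comes with each control period).
- get_image(name): name is "scene" or "top" or "wrist"; returns the picture (480x640x3 uint8, red, green, blue); there is no depth.
- get_calibration(name): a dict with "fx", "fy", "cx", "cy" (pixels), "dist_coeffs" ([k1, k2, p1, p2, k3] as OpenCV has them; the pictures are not rectified), "R" (3x3) and "t" (3): a world point X has camera coordinates R X + t. Camera axes: x right, y down, z forward; pixel columns grow to the right and rows downward; lengths in m; the calibration is good to about 2 mm. A picture is of the moment at which its call begins: read the wrist's pose just before it. get_calibration takes no time and is no camera call; for the wrist camera it gives the pose at the moment of the call.
- ctrl.sign_off(): hands the job in, once; it reports no verdict.
The state is a dict: "time": time; "q": joint angles; "dq": joint speeds; "joint_efforts": joint torques, N m; "position": TCP position; "orientation": TCP orientation; "wrist_force": force on the tool from outside, world axes, zero at the start; "torque": the same for the moment, N m; "opening": opening from 0.0 (shut) to 1.0 (fully open).
Only numpy, scipy, OpenCV 4.12 (cv2) and the standard library are available. Lean on these libraries where they do the work, as an engineer would, in place of code of your own. Each camera call takes 0.05 s, during which the arm holds its last target.

## Task

A freshly cemented pipe tee stands in one of the two bench clamps. Turn the knob of that clamp clockwise until its finger just touches the tee, then give the knob a further eighth of a turn, no more, and let go. Leave the other clamp, which holds the plain straight coupling, as it is.

Things in the scene. Friction and masses are not known exactly. Their poses are not given: they have to be found in the camera images.
- tee_grip (a point): Grip point of the knob of the tee's clamp, on its upright axis, 102 mm above the bench. Knob: black bar 56 mm long, 14 thick, 36 tall (83 to 119 mm up) on a steel post; the rest of the fixed clamp is under 86 mm. The frame turns with it: x along the bar, z up. It turns clockwise from above against 0.1 N m friction, stays where left, and needs 0.2 to 0.7 rad to bring the finger to the tee.
- tee_finger (a joint): Rad turned since the finger met the tee. The finger, a level arm 92 mm long, 12 wide, rubber-ended, 43 mm above the bench, swings on the post below the knob, driven through a soft spring (0.06 N m/rad). Free, it points along the bar's +x and this reads 0; once stopped by the tee it lags, and this is the angle between bar and finger, growing clockwise. An eighth turn is 0.785.
- tee: Grey plastic pipe tee, loose: an upright open tube 50 mm across and 50 mm tall with a level side branch 30 mm across reaching 62 mm from its axis. It stands on its clamp's stop plate against two steel pins, the branch between them, its axis about 75 mm from the knob's axis. Origin: centre of its underside, 16 mm above the bench; z up.
- spare_tip (a point): Top of the rubber finger end of the other clamp, 75 mm from that clamp's knob axis, 51 mm above the bench. That clamp is the same in shape and size but holds a plain straight coupling, 50 mm across and 50 mm tall, without a branch. It is to be left alone.
There are look-alikes about, which are no part of the job. What is shaped like the part that bears tee_grip but orange is not meant.

How it is judged:
By the outcome, as a careful person would: the job done as asked, in the order asked, and still so for the second after the job is handed in, with the robot touching nothing.
It also fails if it takes over 32 s, if anything falls off the work surface, if the arm or the gripper's body presses on something with over 40 N, if the wrist force passes 120 N, or if a joint passes its speed limit or range.

## Working session

There is one attempt and no reset: what is moved stays moved. The work goes in short steps, Python scripts to look and compute and a tool call to move; the robot and the scene stay as the last step left them, time stands still between calls to the robot, and variables do not carry over. Pictures are saved under pics/ and viewed, and the job is handed in when it is done.

Besides the shell and the picture viewer there is one more tool, called after "Emit:" as name(argument=value, ...) on one line, values as JSON. play_rows: Moves the arm, as the interface text tells. Its arguments: {"type":"object","properties":{"moves":{"type":"array"},"squeeze":{"type":"number"}},"required":["moves"]}

```bash
mkdir -p pics; ls
cat > h.py <<'E'
import numpy as np, cv2
from bench import ctrl, get_image, get_calibration
def save(n,im): cv2.imwrite(f'pics/{n}.png',im[:,:,::-1])
def cal(c):
    K=np.array([[c['fx'],0,c['cx']],[0,c['fy'],c['cy']],[0,0,1.]]);return K,np.array(c['dist_coeffs'],float),np.array(c['R'],float),np.array(c['t'],float)
def ray(c,uv):
    K,d,R,t=cal(c);p=cv2.undistortPoints(np.array(uv,float).reshape(-1,1,2),K,d).reshape(-1,2)
    D=np.c_[p,np.ones(len(p))]@R; return -R.T@t,D
def plane(c,uv,z):
    o,D=ray(c,uv); return o+D*((z-o[2])/D[:,2])[:,None]
def proj(c,X):
    K,d,R,t=cal(c);return cv2.projectPoints(np.array(X,float).reshape(-1,3),cv2.Rodrigues(R)[0],t,K,d)[0].reshape(-1,2)
def tri(cs,uvs):
    A=np.zeros((3,3));b=np.zeros(3);rs=[]
    for c,uv in zip(cs,uvs):
        o,D=ray(c,[uv]);D=D[0]/np.linalg.norm(D[0]);P=np.eye(3)-np.outer(D,D);A+=P;b+=P@o;rs.append((P,o))
    X=np.linalg.solve(A,b);return X,[np.linalg.norm(P@(X-o)) for P,o in rs]
E
python3 - <<'E'
from h import *
import pickle
o=ctrl.get_obs();print(o['time'],o['position'],o['orientation'],o['opening'],ctrl.grip_depth)
C={}
for n in('scene','top','wrist'):
    c=get_calibration(n);im=get_image(n);save(n+'0',im);C[n]=c
    print(n,-np.array(c['R']).T@np.array(c['t']))
pickle.dump(C,open('c0.pkl','wb'));print(ctrl.get_obs()['time'])
E
```

```text
pics
0.0 [ 0.19109566 -0.48866353  0.30310887] [-3.13998057e+00  5.02406335e-06  3.72814650e-01] 0.9980847303868102 0.0539
scene [ 0.94587975 -0.46141677  0.61421631]
top [0.30692872 0.11681037 1.18456744]
wrist [ 0.26286179 -0.46014311  0.37073269]
0.15
```

View pics/scene0.png

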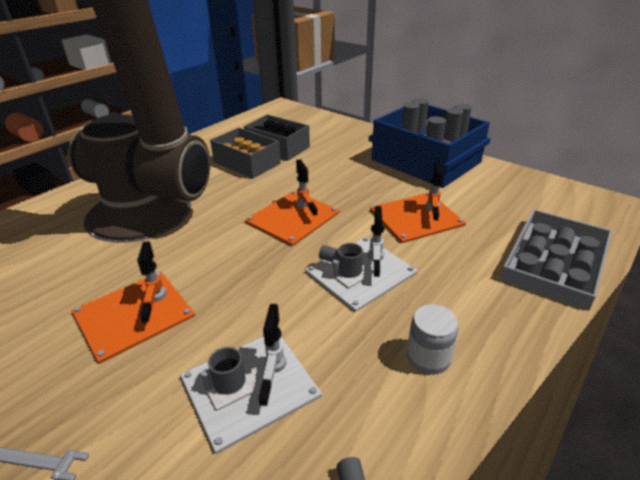

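View pics/top0.png

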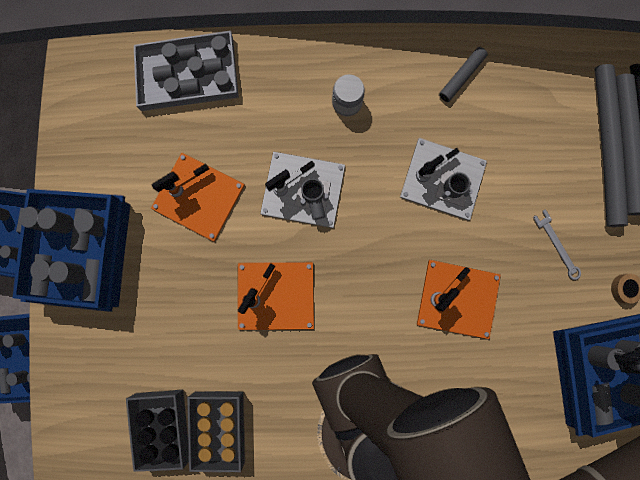

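View pics/wrist0.png

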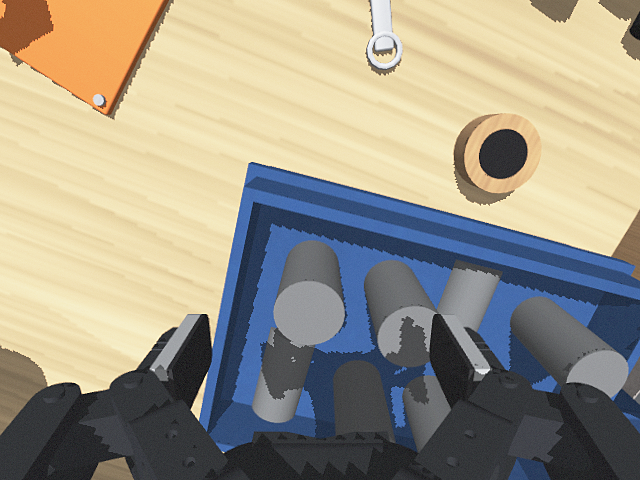

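Candidates in the top view are the white-plate clamp knob at (277,180), with a branched part (tee) at (313,192), and the white-plate clamp knob at (430,166), whose round part at (458,184) has no branch. There are also three orange-plate clamps, at (165,183), (247,302) and (447,300). By the description I choose (277,180), and I'll check it in a close crop.

Run:
```python
from h import *
a=cv2.imread('pics/top0.png')[140:240,250:360]; b=cv2.imread('pics/scene0.png')[190:310,290:430]
a=cv2.resize(a,(440*1,400),interpolation=cv2.INTER_CUBIC)
b=cv2.resize(b,(int(140*400/120)//1,400),interpolation=cv2.INTER_CUBIC)
cv2.imwrite('pics/crop0.png',np.hstack([a,b])[:, :800] if a.shape[1]+b.shape[1]<=800 else cv2.resize(np.hstack([a,b]),(800,350)))
print(a.shape,b.shape)
```

```text
(400, 440, 3) (400, 466, 3)
```

View pics/crop0.png

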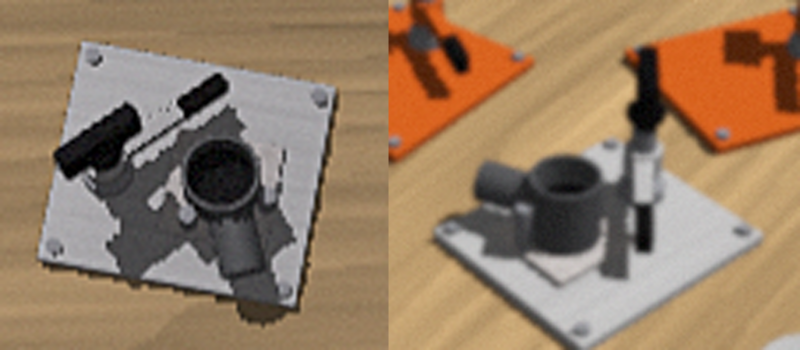

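Run:
```python
from h import *
import pickle
C=pickle.load(open('c0.pkl','rb'));c=C['top']
im=cv2.imread('pics/top0.png')
print('tri knob',tri([C['top'],C['scene']],[(277.3,180),(377.5,222)]))
for z in(.102,.119):print(plane(c,[(277.3,180),(267,187),(289,171)],z))
print('finger tip',plane(c,[(307,166)],.051),'tee',plane(c,[(313,188)],.066))
g=cv2.cvtColor(im,cv2.COLOR_BGR2GRAY)
cw=C['wrist'];o=ctrl.get_obs()
from scipy.spatial.transform import Rotation as Ro
R=Ro.from_euler('xyz',o['orientation']).as_matrix();p=np.array(o['position'])
Rc,t=np.array(cw['R']),np.array(cw['t']);cc=-Rc.T@t
print('cam in tool',R.T@(cc-p),'\n',(Rc@R).T, cw['fx'])
```

```text
tri knob (array([0.55467676, 0.19329271, 0.09673693]), [np.float64(0.00010802873877020791), np.float64(0.00010802873877032432)])
[[0.55356443 0.19299105 0.102     ]
 [0.53898483 0.21495196 0.102     ]
 [0.57249126 0.16793965 0.102     ]]
[[0.54969141 0.19179475 0.119     ]
 [0.53534076 0.2134108  0.119     ]
 [0.56832103 0.16713674 0.119     ]]
finger tip [[0.59545496 0.13015966 0.051     ]] tee [[0.5420616  0.11790141 0.066     ]]
cam in tool [ 0.07719709 -0.0005929  -0.06742827] 
 [[-2.56079268e-04 -9.52695111e-01 -3.03927556e-01]
 [ 9.99999892e-01 -3.61661872e-04  2.91103108e-04]
 [-3.87251517e-04 -3.03927449e-01  9.52695101e-01]] 381.3406192943605
```

Emit:
play_rows(moves=[[29.2, -25.2, 0, 0, 0, 0, 85], [29.2, -25.2, 0, 0, 0, 0, 85], [29.2, -25.2, 0, 0, 0, 0, 85], [29.2, -25.2, 0, 0, 0, 0, 85], [29.2, -25.2, 0, 0, 0, 0, 85], [29.2, -25.2, 0, 0, 0, 0, 85], [29.2, -25.2, 0, 0, 0, 0, 85], [29.2, -25.2, 0, 0, 0, 0, 85], [29.2, -25.2, 0, 0, 0, 0, 85], [29.2, -25.2, 0, 0, 0, 0, 85]])

```text
time: 0.98
position: [0.3716, -0.146, 0.3039]
orientation: [3.141, -0.0, 0.373]
wrist_force: [0.0, -0.2, 0.7]
opening: 0.997
```

Emit:
play_rows(moves=[[29.2, -25.2, 0, 0, 0, 0, 85], [29.2, -25.2, 0, 0, 0, 0, 85], [29.2, -25.2, 0, 0, 0, 0, 85], [29.2, -25.2, 0, 0, 0, 0, 85], [29.2, -25.2, 0, 0, 0, 0, 85], [29.2, -25.2, 0, 0, 0, 0, 85], [29.2, -25.2, 0, 0, 0, 0, 85], [29.2, -25.2, 0, 0, 0, 0, 85], [29.2, -25.2, 0, 0, 0, 0, 85], [29.2, -25.2, 0, 0, 0, 0, 85]])

```text
time: 1.82
position: [0.552, 0.1951, 0.3035]
orientation: [3.142, 0.0, 0.373]
wrist_force: [1.7, -0.8, 0.8]
opening: 0.996
```

Emit:
play_rows(moves=[[0, 0, 0, 0, 0, 0.122, 85], [0, 0, 0, 0, 0, 0.122, 85], [0, 0, 0, 0, 0, 0.122, 85], [0, 0, 0, 0, 0, 0.122, 85], [0, 0, 0, 0, 0, 0.122, 85], [0, 0, 0, 0, 0, 0.122, 85], [0, 0, 0, 0, 0, 0.122, 85], [0, 0, 0, 0, 0, 0.122, 85], [0, 0, 0, 0, 0, 0.122, 85], [0, 0, 0, 0, 0, 0.122, 85], [0, 0, 0, 0, 0, 0.122, 85], [0, 0, 0, 0, 0, 0, 85]])

```text
time: 2.82
position: [0.5316, -0.1687, 0.3006]
orientation: [-2.91, 0.158, -0.398]
wrist_force: [0.6, 0.8, 0.3]
opening: 0.994
```

```bash
cat > snap.py <<'E'
from h import *
import sys,pickle
o=ctrl.get_obs();c=get_calibration('wrist');im=get_image('wrist');n=sys.argv[1];save(n,im);pickle.dump((c,o),open(n+'.pkl','wb'))
print(o['time'],o['position'],o['orientation'],o['opening'],o['wrist_force'],o['torque'])
E
python3 snap.py w1
```

```text
2.8167 [ 0.53163245 -0.16870438  0.30061806] [-2.90985215  0.1578682  -0.3981881 ] 0.99367694922974 [0.64599918 0.82280763 0.27830898] [-0.21921353 -0.07798545  0.00713808]
```

View pics/w1.png

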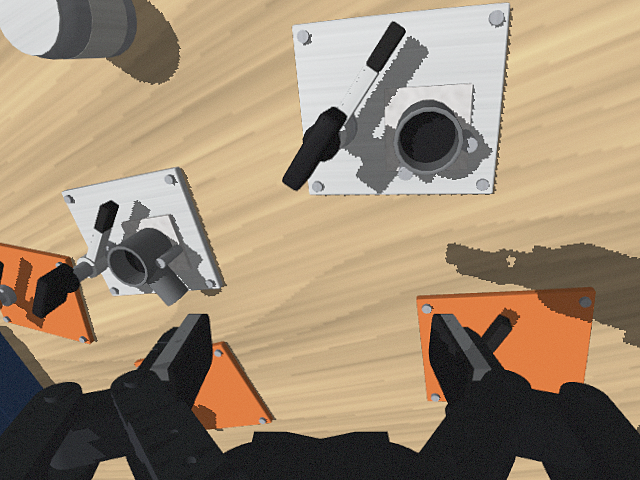

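Run:
```python
from h import *
o=ctrl.get_obs();print(o['q'],o['dq'],o['position'],o['orientation'])
```

```text
[-0.39557454  0.29468356  0.14076486  1.57335744  0.23284275  3.1406063 ] [ 6.33761322e-02 -1.17133448e-02 -6.13654628e-05 -1.11567536e-02
  1.50851042e-02  1.40975775e-04] [ 0.53257885 -0.16666044  0.30093447] [-2.9085986   0.15625215 -0.39460297]
```

The white clamp with the tee is at (130,250) in this tilted view and the coupling clamp is at (400,110). Joint 6 ran into its limit (q6=3.14), which pushed the arm away. I'll unwind it the other way round.

Emit:
play_rows(moves=[[0, 0, 0, 0, 0, -0.124, 85], [0, 0, 0, 0, 0, -0.124, 85], [0, 0, 0, 0, 0, -0.124, 85], [0, 0, 0, 0, 0, -0.124, 85], [0, 0, 0, 0, 0, -0.124, 85], [0, 0, 0, 0, 0, -0.124, 85], [0, 0, 0, 0, 0, -0.124, 85], [0, 0, 0, 0, 0, -0.124, 85]])

```text
time: 3.53
position: [0.5338, -0.1624, 0.3017]
orientation: [-2.884, -0.109, 0.579]
wrist_force: [0.5, -0.3, 0.1]
opening: 0.995
```

```bash
cat > plan.py <<'E'
from h import *
from scipy.spatial.transform import Rotation as Ro
import sys
# target x y z yaw
def rel(tgt,yaw):
    o=ctrl.get_obs();R=Ro.from_euler('xyz',o['orientation']);D=Ro.from_euler('xyz',[np.pi,0,yaw])
    print('q',np.round(o['q'],3),'pos',o['position'],'rpy',o['orientation'])
    print('shift mm',R.inv().apply(np.array(tgt)-o['position'])*1e3,'rotvec',(R.inv()*D).as_rotvec())
if __name__=='__main__': a=list(map(float,sys.argv[1:]));rel(a[:3],a[3])
E
python3 - <<'E'
from plan import *
o=ctrl.get_obs()
rel(o['position'],o['orientation'][2])
E
```

```text
q [-0.388  0.293  0.141  1.573  0.233  2.142] pos [ 0.53383279 -0.16241357  0.30170668] rpy [-2.88422446 -0.10912658  0.57898522]
shift mm [0. 0. 0.] rotvec [-0.25711217 -0.10852332  0.01404282]
```

Emit:
play_rows(moves=[[0, 0, 0, -0.0857, -0.0362, 0, 85], [0, 0, 0, -0.0857, -0.0362, 0, 85], [0, 0, 0, -0.0857, -0.0362, 0, 85], [0, 0, 0, 0, 0, -0.12, 85]])

```text
time: 3.87
position: [0.5337, -0.1611, 0.3029]
orientation: [3.136, 0.0, 0.709]
wrist_force: [0.9, 0.5, 0.2]
opening: 0.995
```

Run:
```python
from plan import *
o=ctrl.get_obs();print(o['q'],o['position'],o['orientation'])
d=(np.array([.552,.193])-o['position'][:2])*1e3/11;y=o['orientation'][2]
for i in range(12):
    print([round(d[0]*np.cos(y)+d[1]*np.sin(y),1),round(d[0]*np.sin(y)-d[1]*np.cos(y),1)]);y+=.12
```

```text
[-0.29202427  0.18469447  0.02757775  1.4090682  -0.00297947  2.14040874] [ 0.53374065 -0.16114588  0.30286114] [3.13610250e+00 2.20673753e-05 7.09152714e-01]
[np.float64(22.2), np.float64(-23.4)]
[np.float64(24.9), np.float64(-20.5)]
[np.float64(27.1), np.float64(-17.4)]
[np.float64(29.0), np.float64(-14.0)]
[np.float64(30.5), np.float64(-10.5)]
[np.float64(31.5), np.float64(-6.7)]
[np.float64(32.1), np.float64(-2.9)]
[np.float64(32.2), np.float64(1.0)]
[np.float64(31.9), np.float64(4.8)]
[np.float64(31.1), np.float64(8.6)]
[np.float64(29.8), np.float64(12.3)]
[np.float64(28.1), np.float64(15.7)]
```

Emit:
play_rows(moves=[[22.2, -23.4, 0, 0, 0, -0.12, 85], [24.9, -20.5, 0, 0, 0, -0.12, 85], [27.1, -17.4, 0, 0, 0, -0.12, 85], [29.0, -14.0, 0, 0, 0, -0.12, 85], [30.5, -10.5, 0, 0, 0, -0.12, 85], [31.5, -6.7, 0, 0, 0, -0.12, 85], [32.1, -2.9, 0, 0, 0, -0.12, 85], [32.2, 1.0, 0, 0, 0, -0.12, 85], [31.9, 4.8, 0, 0, 0, -0.12, 85], [31.1, 8.6, 0, 0, 0, -0.12, 85], [29.8, 12.3, 0, 0, 0, -0.12, 85], [0, 0, 0, 0, 0, -0.12, 85]])

```text
time: 4.87
position: [0.5527, 0.1965, 0.3011]
orientation: [3.141, -0.002, 2.158]
wrist_force: [-0.0, -0.3, -0.4]
opening: 0.992
```

Emit:
play_rows(moves=[[0, 0, 0, 0, 0, -0.124, 85], [0, 0, 0, 0, 0, -0.124, 85], [0, 0, 0, 0, 0, -0.124, 85], [0, 0, 0, 0, 0, -0.124, 85], [0, 0, 0, 0, 0, -0.124, 85], [0, 0, 0, 0, 0, -0.124, 85], [0, 0, 0, 0, 0, -0.124, 85], [0, 0, 0, 0, 0, -0.124, 85], [0, 0, 0, 0, 0, -0.124, 85], [0, 0, 0, 0, 0, -0.124, 85], [0, 0, 0, 0, 0, -0.124, 85], [0, 0, 0, 0, 0, -0.124, 85]])

```text
time: 5.87
position: [0.5528, 0.1917, 0.3017]
orientation: [3.141, 0.0, -2.642]
wrist_force: [-0.9, 0.5, 0.5]
opening: 0.993
```

Emit:
play_rows(moves=[[0, 0, 0, 0, 0, -0.124, 85], [0, 0, 0, 0, 0, -0.124, 85], [0, 0, 0, 0, 0, -0.124, 85], [0, 0, 0, 0, 0, -0.124, 85], [0, 0, 0, 0, 0, -0.124, 85], [0, 0, 0, 0, 0, -0.124, 85], [0, 0, 0, 0, 0, -0.124, 85], [0, 0, 0, 0, 0, -0.124, 85], [0, 0, 0, 0, 0, -0.124, 85], [0, 0, 0, 0, 0, -0.124, 85], [0, 0, 0, 0, 0, -0.124, 85], [0, 0, 0, 0, 0, -0.124, 85]])

```text
time: 6.87
position: [0.5528, 0.1917, 0.3017]
orientation: [-3.142, 0.0, -1.154]
wrist_force: [0.3, -0.2, -1.2]
opening: 0.995
```

```bash
python3 snap.py w2; python3 -c "
from h import *
print(ctrl.get_obs()['q'])"
```

```text
6.8667 [0.55279568 0.19170316 0.30168151] [-3.14155194e+00  1.84551392e-04 -1.15399941e+00] 0.9952987923277511 [ 0.25270038 -0.23014499 -1.19049902] [-0.01161063  0.05054977 -0.04453636]
[ 3.33727013e-01  2.41278123e-01  9.54803183e-02  1.42501697e+00
  1.59182926e-04 -1.65932995e+00]
```

View pics/w2.png

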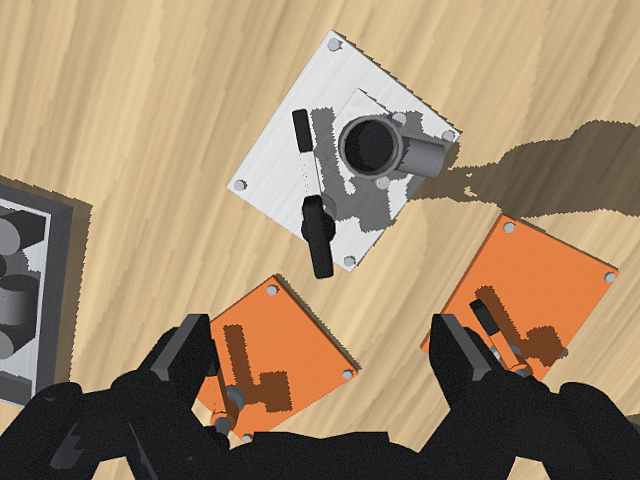

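View w2 shows the knob bar from (314,197) to (323,278), the finger end at (301,130), the tee tube at (371,147) and its branch to the right at (430,155). Next I take a second view 60 mm off to triangulate.

Emit:
play_rows(moves=[[-20, 25, 0, 0, 0, 0.0, 85], [-20, 25, 0, 0, 0, 0.0, 85], [0, 0, 0, 0, 0, 0, 85]])

```text
time: 7.17
position: [0.4872, 0.2087, 0.3021]
orientation: [3.14, 0.001, -1.161]
wrist_force: [0.5, 0.8, -0.1]
opening: 0.997
```

```bash
python3 snap.py w3
```

```text
7.1667 [0.4872157  0.20866588 0.30208324] [ 3.13964191e+00  1.27121299e-03 -1.16139276e+00] 0.9971538200299543 [ 0.54613546  0.78813899 -0.0546687 ] [-0.00173214 -0.00848047  0.0022938 ]
```

View pics/w3.png

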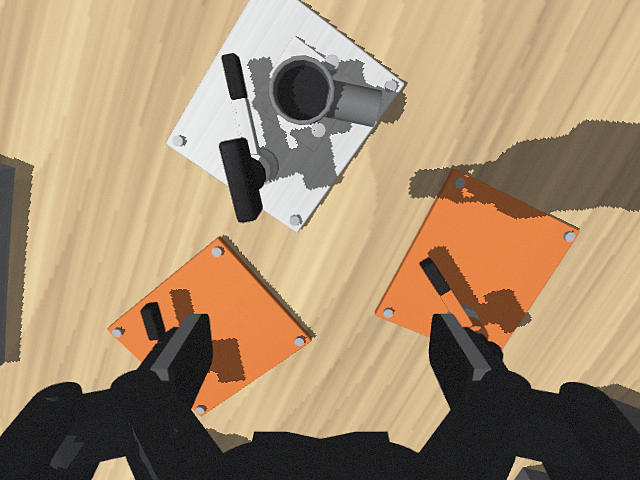

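Run:
```python
import cv2,numpy as np
a=cv2.imread('pics/w2.png')[90:290,260:400];b=cv2.imread('pics/w3.png')[60:260,290:480]
cv2.imwrite('pics/c23.png',cv2.resize(np.hstack([a,b]),None,fx=2.4,fy=2.4,interpolation=cv2.INTER_CUBIC))
```

```text
(no output)
```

View pics/c23.png

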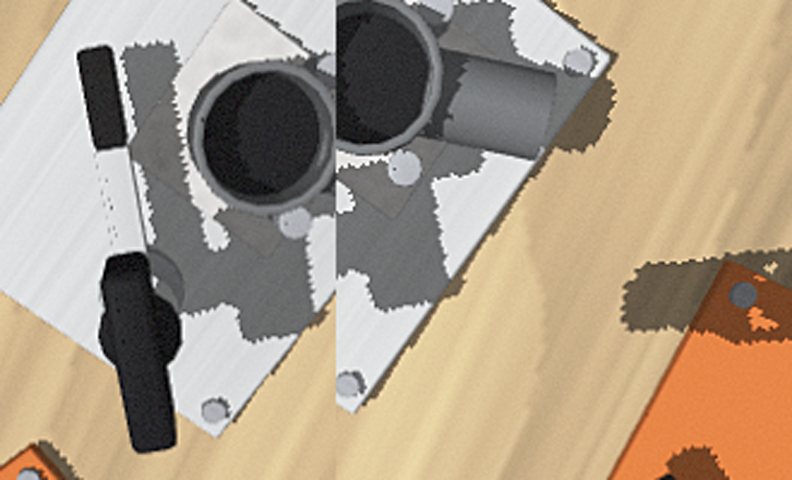

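Run:
```python
import cv2,numpy as np
a=cv2.imread('pics/w2.png')[180:290,280:360];b=cv2.imread('pics/w3.png')[125:235,200:290]
g=lambda i:np.clip(i.astype(float)*2.2,0,255).astype(np.uint8)
cv2.imwrite('pics/c23b.png',np.hstack([cv2.resize(g(x),None,fx=4.5,fy=4.5,interpolation=cv2.INTER_CUBIC) for x in(a,b)]))
```

```text
(no output)
```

View pics/c23b.png

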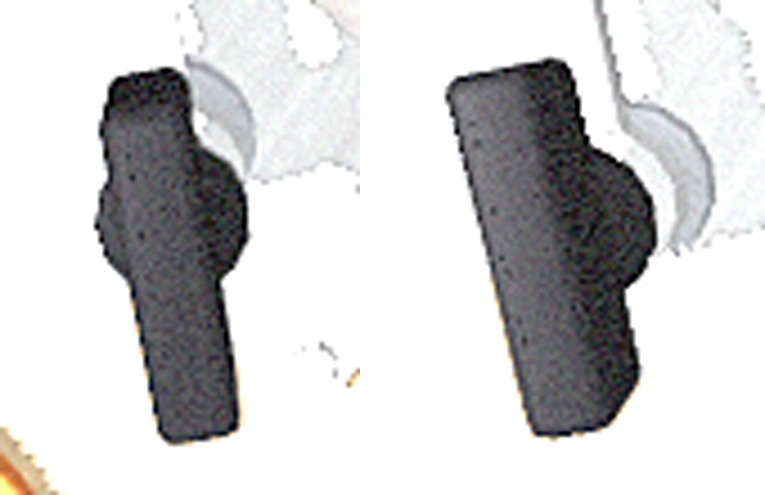

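Run:
```python
from h import *
import pickle
a=pickle.load(open('w2.pkl','rb'))[0];b=pickle.load(open('w3.pkl','rb'))[0]
W2=[(304,207.1),(322.2,206.2),(316,278),(332.9,275.5)];W3=[(219.6,143.9),(237.8,140.6),(238.9,221.7),(254.9,219.9)]
P=[]
for u,v in zip(W2,W3):
    X,e=tri([a,b],[u,v]);P.append(X);print(X,e)
P=np.array(P);print('centre tri',P.mean(0))
for c,W in((a,W2),(b,W3)):
    Q=plane(c,W,.119);d=(Q[0]+Q[1]-Q[2]-Q[3])/2;print(Q.mean(0),np.linalg.norm(d),np.arctan2(d[1],d[0]),[np.linalg.norm(Q[0]-Q[1]),np.linalg.norm(Q[2]-Q[3])])
# hub disc & finger
# finger end top z=.051 in w2: corners crop(78..112,47),(97..128,148) /2.4+(260,90)
F=plane(a,[(260+95/2.4,90+46/2.4),(260+112/2.4,90+148/2.4)],.051);print('finger',F,np.arctan2(*(F[0]-F[1])[1::-1]))
T=plane(a,[(371,147)],.066);print('tee',T)
```

```text
[0.57190419 0.17442694 0.11687341] [np.float64(8.115824850172247e-05), np.float64(8.115824850171901e-05)]
[0.56119669 0.16779219 0.12071463] [np.float64(0.000316681376249947), np.float64(0.0003166813762500218)]
[0.54317126 0.21965247 0.11293119] [np.float64(0.00010902159939846595), np.float64(0.00010902159939856183)]
[0.53315806 0.21300474 0.11439698] [np.float64(0.00047995698374877165), np.float64(0.0004799569837486818)]
centre tri [0.55235755 0.19371908 0.11622905]
[0.55281137 0.19265444 0.119     ] 0.05101614102222258 -1.001967093353507 [np.float64(0.01216686891859034), np.float64(0.012099061895771332)]
[0.55210327 0.19290686 0.119     ] 0.052456357372864755 -0.9925289837101903 [np.float64(0.011986903871567502), np.float64(0.0110097987825348)]
finger [[0.60313178 0.11695921 0.051     ]
 [0.58493313 0.1450156  0.051     ]] -0.9953741092215875
tee [[0.54073292 0.12042288 0.066     ]]
```

```bash
python3 plan.py 0.5525 0.193 0.161 -0.997
```

```text
q [ 0.403  0.139 -0.028  1.404  0.    -1.578] pos [0.48924642 0.20847117 0.30231263] rpy [-3.14135957e+00  2.45870219e-04 -1.16116977e+00]
shift mm [ 39.41778241 -51.82600032 141.31502632] rotvec [-0.00025274  0.00022619 -0.1641698 ]
```

Emit:
play_rows(moves=[[20, -26, 0, 0, 0, 0, 85], [19.4, -25.8, 0, 0, 0, 0, 85], [0, 0, 20, 0, 0, -0.082, 85], [0, 0, 30, 0, 0, -0.082, 85], [0, 0, 0, 0, 0, 0, 85], [0, 0, 0, 0, 0, 0, 85]])

```text
time: 7.72
position: [0.5543, 0.1916, 0.2504]
orientation: [3.138, 0.001, -1.001]
wrist_force: [-0.6, 0.2, 0.9]
opening: 0.994
```

```bash
python3 plan.py 0.5525 0.193 0.161 -0.997
```

```text
q [ 0.333  0.249 -0.006  1.319 -0.    -1.807] pos [0.55426808 0.19163657 0.25036692] rpy [ 3.13796251e+00  7.63775568e-04 -1.00133469e+00]
shift mm [-2.03332203  0.42950082 89.37064863] rotvec [ 0.00362848  0.00077164 -0.0043333 ]
```

Emit:
play_rows(moves=[[-2, 0.4, 25, 0, 0, -0.004, 85], [0, 0, 25, 0, 0, 0, 85], [0, 0, 20, 0, 0, 0, 85], [0, 0, 12, 0, 0, 0, 85], [0, 0, 7.4, 0, 0, 0, 85], [0, 0, 0, 0, 0, 0, 85], [0, 0, 0, 0, 0, 0, 85]])

```text
time: 8.3
position: [0.5539, 0.1936, 0.1639]
orientation: [-3.14, -0.0, -0.995]
wrist_force: [0.1, -0.3, -0.0]
opening: 0.995
```

```bash
python3 snap.py w4;python3 plan.py 0.5525 0.193 0.161 -0.997
```

```text
8.3 [0.5538783  0.19355872 0.16394267] [-3.13987207e+00 -4.93657605e-04 -9.95183196e-01] 0.994653258177033 [ 0.09419115 -0.29969943 -0.00346129] [ 0.00195388 -0.04044539 -0.02796357]
q [ 0.336  0.274 -0.165  1.129 -0.    -1.81 ] pos [0.55410717 0.19358852 0.16424003] rpy [-3.13917980e+00 -6.76539705e-04 -9.94997772e-01]
shift mm [-0.38367442  1.67628722  3.2357337 ] rotvec [-0.00241353 -0.00067412  0.00200304]
```

View pics/w4.png

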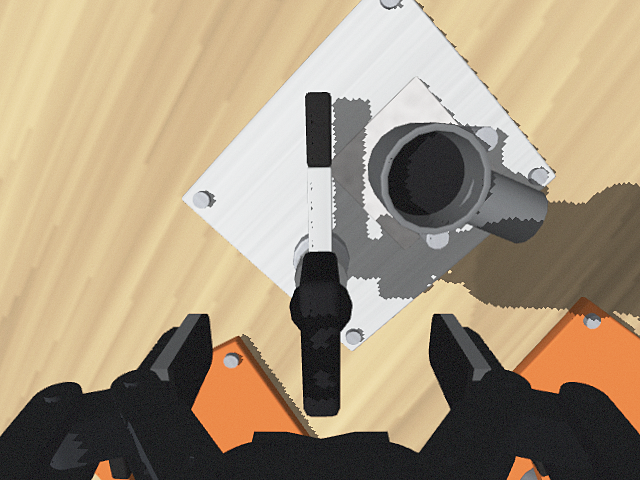

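Run:
```python
from h import *
import pickle
from scipy.spatial.transform import Rotation as Ro
c,o=pickle.load(open('w4.pkl','rb'))
Q=plane(c,[(303,275),(337,275),(303,415),(338,415)],.119)
R=Ro.from_euler('xyz',o['orientation'])
print(R.inv().apply(Q-np.array(o['position']))*1e3)
```

```text
[[ 31.19937898  -5.20436843  44.96709671]
 [ 31.19898764   5.59270563  44.94851925]
 [-23.92828683  -6.04264064  44.9413248 ]
 [-23.92595822   6.73754749  44.91933656]]
```

Run:
```python
from h import *
import pickle
from scipy.spatial.transform import Rotation as Ro
c,o=pickle.load(open('w4.pkl','rb'))
R=Ro.from_euler('xyz',o['orientation'])
im=cv2.imread('pics/w4.png')[235:430,270:370];cv2.imwrite('pics/c4.png',cv2.resize(np.clip(im.astype(float)*2.5,0,255).astype(np.uint8),None,fx=3,fy=3,interpolation=cv2.INTER_CUBIC))
for z in(.08,.09,.1,.11):
    Q=plane(c,[(321,304)],z);print(z,R.inv().apply(Q-np.array(o['position']))*1e3)
```

```text
0.08 [[ 1.64596187  0.63380341 83.94252484]]
0.09 [[ 6.61409965  0.60333237 73.94501381]]
0.1 [[11.58223742  0.57286133 63.94750278]]
0.11 [[16.5503752   0.54239028 53.94999175]]
```

View pics/c4.png

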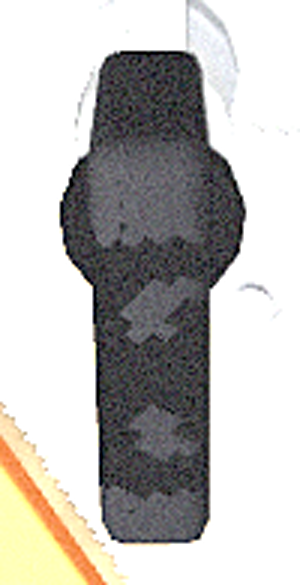

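The bar is centred between the jaws, at column 320 with the jaws at 211 and 432. I nudge the tool and close gently.

Emit:
play_rows(moves=[[1.5, 0.3, 3, 0, 0, 0, 40], [0, 0, 0, 0, 0, 0, 8], [0, 0, 0, 0, 0, 0, 8], [0, 0, 0, 0, 0, 0, 8], [0, 0, 0, 0, 0, 0, 8], [0, 0, 0, 0, 0, 0, 8], [0, 0, 0, 0, 0, 0, 8], [0, 0, 0, 0, 0, 0, 8]], squeeze=30)

```text
time: 9.02
position: [0.5545, 0.1921, 0.1597]
orientation: [-3.14, -0.0, -0.994]
wrist_force: [4.0, 2.2, -0.7]
opening: 0.165
```

```bash
python3 snap.py w5
```

```text
9.0167 [0.55454976 0.19211087 0.15974032] [-3.13983722e+00 -2.55041962e-04 -9.94342787e-01] 0.1647336455272551 [ 4.04775784  2.20444333 -0.72138744] [ 0.40781356 -0.6238828  -0.03324334]
```

View pics/w5.png

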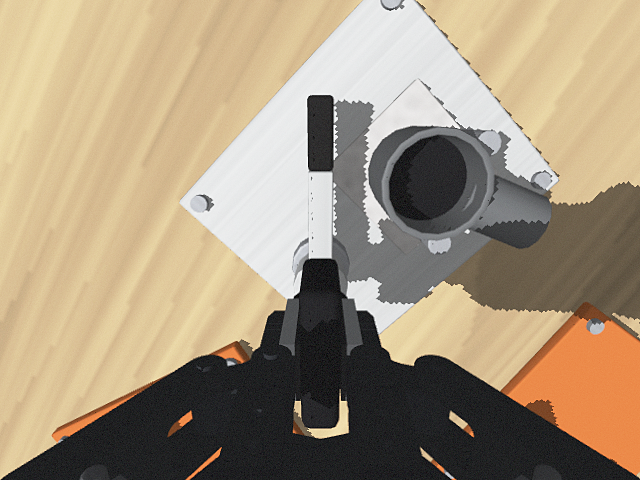

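```bash
cat > lag.py <<'E'
from h import *
import pickle,sys
from scipy.spatial.transform import Rotation as Ro
def finger(n,thr=48):
    c,o=pickle.load(open(n+'.pkl','rb'));im=cv2.imread(f'pics/{n}.png');g=cv2.GaussianBlur(im,(3,3),0).max(2)
    m=(g<thr).astype(np.uint8);k,l,s,ce=cv2.connectedComponentsWithStats(m)
    R=Ro.from_euler('xyz',o['orientation']);p=np.array(o['position'])
    for i in range(1,k):
        if s[i,4]<300 or s[i,1]+s[i,3]>300: continue
        cnt=cv2.findContours((l==i).astype(np.uint8),cv2.RETR_EXTERNAL,cv2.CHAIN_APPROX_NONE)[0][0]
        Q=R.inv().apply(plane(c,cnt.reshape(-1,2),.051)-p)*1e3
        rr=cv2.minAreaRect(Q[:,:2].astype(np.float32));cc=np.array(rr[0]);bx=cv2.boxPoints(rr)
        e=[bx[1]-bx[0],bx[2]-bx[1]];e=max(e,key=np.linalg.norm);e=e*np.sign(e[0])
        print(n,'blob',s[i],'centre tool mm',cc.round(1),'size',np.round(rr[1],1),'polar',round(np.arctan2(cc[1],cc[0]),4),'r',round(np.hypot(*cc),1),'edge ang',round(float(np.arctan2(e[1],e[0])),4),'yaw',round(o['orientation'][2],4))
for n in sys.argv[1:]: finger(n)
E
python3 lag.py w5
```

```text
w5 blob [ 308   96   25   75 1536] centre tool mm [72.9  0.4] size [10.5 32. ] polar 0.0048 r 72.9 edge ang -0.0079 yaw -0.9943
w5 blob [ 390  136   76   85 4943] centre tool mm [52.2 49.4] size [38.  35.5] polar 0.7573 r 71.9 edge ang 1.0199 yaw -0.9943
```

Emit:
play_rows(moves=[[0, 0, 0, 0, 0, 0.06, 8], [0, 0, 0, 0, 0, 0.07, 8], [0, 0, 0, 0, 0, 0.07, 8], [0, 0, 0, 0, 0, 0, 8]])

```text
time: 9.4
position: [0.5543, 0.192, 0.1598]
orientation: [-3.14, 0.0, -1.196]
wrist_force: [3.3, 2.2, 1.5]
opening: 0.161
```

```bash
python3 snap.py w6; python3 lag.py w6
```

```text
9.4 [0.55431701 0.19199293 0.15976718] [-3.14032379e+00  8.02151550e-05 -1.19602375e+00] 0.16058939680250636 [3.32015329 2.1561453  1.52515858] [ 0.42124157 -0.58638412 -0.12405342]
w6 blob [ 308   96   25   75 1610] centre tool mm [73.   0.5] size [10.5 32. ] polar 0.0066 r 73.0 edge ang -0.0073 yaw -1.196
w6 blob [ 363  114   81   89 5563] centre tool mm [61.2 38.2] size [39.3 36.4] polar 0.5581 r 72.1 edge ang 0.4085 yaw -1.196
```

View pics/w6.png

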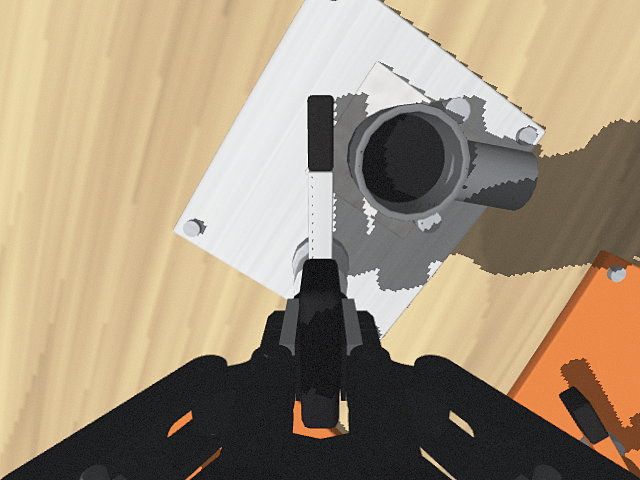

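The finger still lies along the bar at column 320, with a gap of about 15 px to the tube wall.

Emit:
play_rows(moves=[[0, 0, 0, 0, 0, 0.04, 8], [0, 0, 0, 0, 0, 0.04, 8], [0, 0, 0, 0, 0, 0.03, 8], [0, 0, 0, 0, 0, 0.03, 8], [0, 0, 0, 0, 0, 0.03, 8], [0, 0, 0, 0, 0, 0.03, 8], [0, 0, 0, 0, 0, 0, 8]])

```text
time: 10.03
position: [0.5541, 0.1919, 0.1597]
orientation: [-3.141, 0.0, -1.393]
wrist_force: [2.3, 2.8, 1.9]
opening: 0.16
```

```bash
python3 snap.py w7; python3 lag.py w7
```

```text
10.0333 [0.55406197 0.19193572 0.15974707] [-3.14086700e+00  3.26468482e-04 -1.39309135e+00] 0.16029070825758063 [2.31520632 2.75024672 1.88515266] [ 0.38413425 -0.37747718 -0.07468074]
w7 blob [ 294   96   30   75 1627] centre tool mm [73.  -4.4] size [11.1 32.1] polar -0.0604 r 73.2 edge ang -0.0765 yaw -1.3931
w7 blob [ 332   99   86   91 6047] centre tool mm [67.8 25.2] size [39.2 38.4] polar 0.3552 r 72.4 edge ang 0.2424 yaw -1.3931
```

View pics/w7.png

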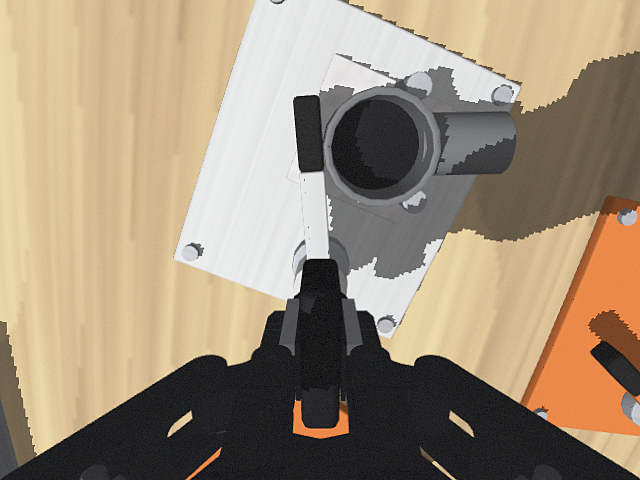

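The finger now rests on the tee's wall at (322,150) and lags by about 0.067. About 0.72 remains, so I turn most of it and look again.

Emit:
play_rows(moves=[[0, 0, 0, 0, 0, 0.06, 8], [0, 0, 0, 0, 0, 0.06, 8], [0, 0, 0, 0, 0, 0.06, 8], [0, 0, 0, 0, 0, 0.06, 8], [0, 0, 0, 0, 0, 0.06, 8], [0, 0, 0, 0, 0, 0.06, 8], [0, 0, 0, 0, 0, 0.06, 8], [0, 0, 0, 0, 0, 0.06, 8], [0, 0, 0, 0, 0, 0.06, 8], [0, 0, 0, 0, 0, 0, 8], [0, 0, 0, 0, 0, 0, 8]])

```text
time: 11.0
position: [0.5534, 0.192, 0.1597]
orientation: [3.141, 0.0, -1.931]
wrist_force: [-1.4, 3.7, 5.5]
opening: 0.157
```

```bash
python3 snap.py w8; python3 lag.py w8
```

```text
11.0 [0.5533708  0.19200732 0.1597183 ] [ 3.14062736e+00  4.64700590e-04 -1.93136303e+00] 0.15748799326274038 [-1.41177575  3.69950962  5.54124286] [ 0.65727272  0.42205361 -0.06039669]
w8 blob [ 248   92   89   91 4557] centre tool mm [ 71.3 -12.4] size [38.6 39.6] polar -0.1717 r 72.3 edge ang -0.551 yaw -1.9314
w8 blob [ 199  129   57   69 1239] centre tool mm [ 61.1 -40.1] size [13.2 32.2] polar -0.5808 r 73.0 edge ang -0.6005 yaw -1.9314
```

View pics/w8.png

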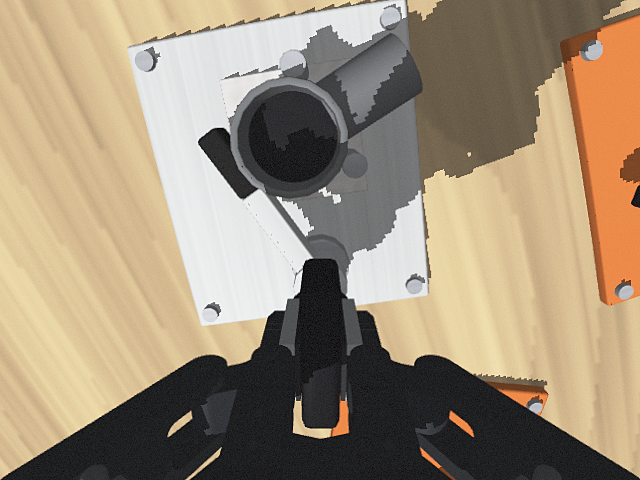

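The tee hasn't moved. The lag reads about 0.59 to 0.61, so roughly 0.18 remains.

Emit:
play_rows(moves=[[0, 0, 0, 0, 0, 0.05, 8], [0, 0, 0, 0, 0, 0.05, 8], [0, 0, 0, 0, 0, 0.04, 8], [0, 0, 0, 0, 0, 0.03, 8], [0, 0, 0, 0, 0, 0.01, 8], [0, 0, 0, 0, 0, 0, 8], [0, 0, 0, 0, 0, 0, 8]])

```text
time: 11.63
position: [0.5532, 0.1921, 0.1597]
orientation: [3.14, 0.0, -2.111]
wrist_force: [-2.8, 3.1, 6.2]
opening: 0.157
```

```bash
python3 snap.py w9; python3 lag.py w9
```

```text
11.6333 [0.5531921  0.1921458  0.15972071] [ 3.14007956e+00  4.00744700e-04 -2.11101011e+00] 0.1570824887355823 [-2.82456011  3.07606777  6.19788246] [ 0.79232905  0.54903195 -0.01396655]
w9 blob [ 222  103   88   87 5142] centre tool mm [ 67.6 -24.1] size [39.4 37.7] polar -0.3421 r 71.8 edge ang 1.5097 yaw -2.111
w9 blob [ 176  149   62   64 1011] centre tool mm [ 52.8 -50.4] size [13.1 32.3] polar -0.7623 r 73.0 edge ang -0.7385 yaw -2.111
```

View pics/w9.png

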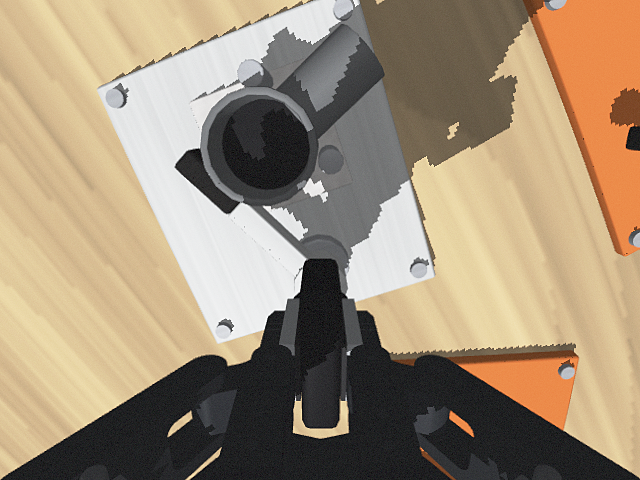

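The lag reads about 0.77 to 0.785, and the tee is still against its pins. I release and rise.

Emit:
play_rows(moves=[[0, 0, 0, 0, 0, 0, 20], [0, 0, 0, 0, 0, 0, 30], [0, 0, 0, 0, 0, 0, 40], [0, 0, 0, 0, 0, 0, 60], [0, 0, 0, 0, 0, 0, 75], [0, 0, 0, 0, 0, 0, 75], [0, 0, 0, 0, 0, 0, 75]])

```text
time: 12.27
position: [0.5538, 0.1916, 0.1593]
orientation: [3.142, -0.0, -2.114]
wrist_force: [0.0, 0.7, 0.4]
opening: 0.88
```

```bash
python3 snap.py w10; python3 lag.py w10
```

```text
12.2667 [0.55384374 0.1916302  0.15927835] [ 3.14155808e+00 -2.95414048e-04 -2.11430785e+00] 0.8796309875519414 [0.02286824 0.70596272 0.37769491] [-0.04640679 -0.02421751 -0.03493022]
w10 blob [ 223  100   89   91 5989] centre tool mm [ 67.9 -23.7] size [37.9 39.6] polar -0.3363 r 71.9 edge ang -0.7661 yaw -2.1143
w10 blob [ 178  150   63   64 1048] centre tool mm [ 52.4 -49.7] size [13.5 32.3] polar -0.759 r 72.3 edge ang -0.7391 yaw -2.1143
```

View pics/w10.png

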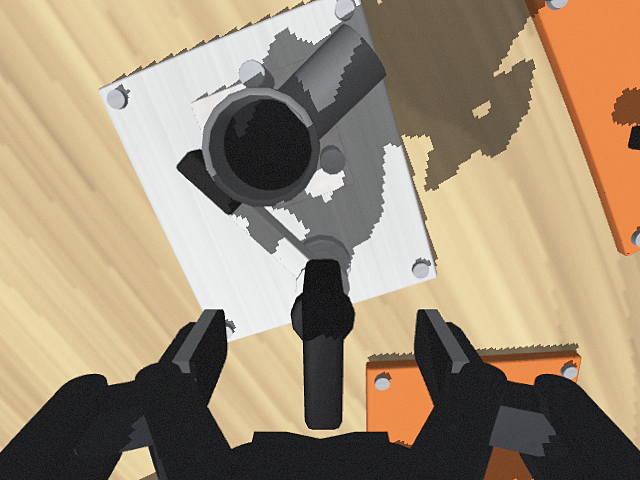

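The knob is free at (322,345) and the bar stayed in place. I lift straight up and check from above.

Emit:
play_rows(moves=[[0, 0, -10, 0, 0, 0, 75], [0, 0, -20, 0, 0, 0, 75], [0, 0, -30, 0, 0, 0, 75], [0, 0, -35, 0, 0, 0, 75], [0, 0, -35, 0, 0, 0, 75], [0, 0, -20, 0, 0, 0, 75], [0, 0, 0, 0, 0, 0, 75], [0, 0, 0, 0, 0, 0, 75]])

```text
time: 12.98
position: [0.5544, 0.1919, 0.3115]
orientation: [-3.139, 0.003, -2.114]
wrist_force: [0.8, 0.4, -1.4]
opening: 0.877
```

```bash
python3 snap.py w11; python3 lag.py w11
python3 - <<'E'
from h import *
import pickle
a=cv2.imread('pics/w11.png')[80:300,220:400];cv2.imwrite('pics/c11.png',cv2.resize(np.clip(a*1.0*1.6,0,255).astype(np.uint8),None,fx=2.7,fy=2.7,interpolation=cv2.INTER_CUBIC))
save('top1',get_image('top'))
E
```

```text
12.9833 [0.55436155 0.19192626 0.31146857] [-3.13918467e+00  2.79762322e-03 -2.11426266e+00] 0.8765242226381228 [ 0.82841677  0.38843174 -1.41260208] [0.05404356 0.02042403 0.00559304]
w11 blob [ 265  110   51   51 1951] centre tool mm [ 68.6 -23.7] size [39.2 40.7] polar -0.3331 r 72.6 edge ang -0.7458 yaw -2.1143
w11 blob [610 117  30  34 718] centre tool mm [ 71.4 262.1] size [26.4 28.4] polar 1.305 r 271.7 edge ang -0.2271 yaw -2.1143
w11 blob [502 123  45  14 538] centre tool mm [ 75.3 171.5] size [10.  38.4] polar 1.1571 r 187.3 edge ang -1.5571 yaw -2.1143
w11 blob [243 138  35  34 434] centre tool mm [ 53.5 -49.6] size [12.  31.5] polar -0.7476 r 73.0 edge ang -0.7752 yaw -2.1143
w11 blob [ 307  192   32   80 1355] centre tool mm [-15.    2.6] size [27.5 73.3] polar 2.968 r 15.2 edge ang -0.0006 yaw -2.1143
```

View pics/c11.png

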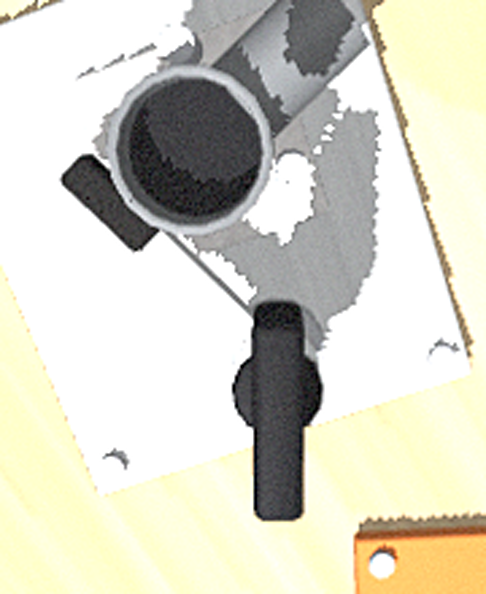

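View pics/top1.png

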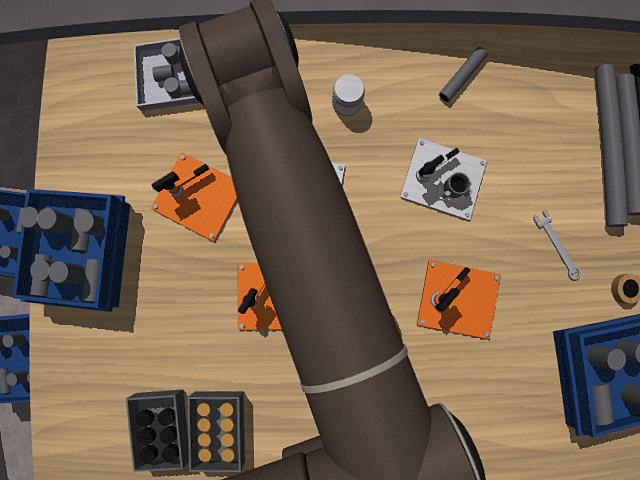

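```bash
python3 -c "
from h import *
ctrl.sign_off();print(ctrl.get_obs()['time'])"
```

```text
the job is handed in; nothing more can be done
the job is handed in; nothing more can be done
```

I turned the knob of the tee's clamp clockwise until its finger touched the tee, then about another eighth of a turn, and let go. I handed the job in at about 13 s of the 32 s allowed.

- **Turn:** The finger met the tee after about 0.33 rad. The further turn is about 0.785 rad by tool angle. After release it measures 0.77 to 0.775 rad in the wrist picture, so at or just under the 0.785 rad eighth turn. The 0.01 to 0.02 rad disagreement may come from the tee partly hiding the finger.
- **After release:** The bar stayed where I left it, the finger rests on the tee, and the tee still stands on its plate against the pins. The last top view shows the coupling's clamp unchanged. The arm hid the tee's clamp in that view, so that clamp was checked only with the wrist camera.
- **What went wrong:** Early on I turned the wrist the wrong way into joint 6's range limit. The arm drifted and tilted well above the bench, touching nothing that I could see, and unwinding it cost about 4 s. I stopped each time with the highest wrist force I read at about 7.5 N.

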